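Lay the tall cell down and slide the tray home

ROBOT

A 7-joint arm with a two-finger parallel gripper is mounted at the origin on the work surface. World frame = base frame: x ahead of the robot, y to its left, z up, the work surface at z = 0. Lengths are in m, angles in rad, forces in N, time in s.
With the tool pointing down it reaches from about 0.4 to 0.85 m from the base axis. Payload 4.5 kg.
Tool frame: the origin (TCP) lies between the finger pads; the fingertips stand r.tip_reach ahead of it and the grasp point (between the pads) lies 11 mm behind it (r.tip_reach is the distance from the TCP to the fingertips, in m); z points along the fingers, y is the line along which they close (so a half turn about z gives the same grasp; the last joint's range is limited). The gripper opens to 88 mm and grips with 3 to 60 N. Pads are 18 mm wide; open, the fingers measure 123 mm over their backs; the gripper's body (75 mm by 187 mm) begins 45 mm behind the grasp point.
Start: joints at [1.327, 0.689, -0.195, 1.565, 0.157, 0.902, -0.215], TCP at [0.171, -0.601, 0.216] pointing down, gripper open.
Joint ranges: [-3.01, 3.01], [-0.46, 2.08], [-1.47, 1.51], [0.13, 2.56], [-1, 4.14], [0.04, 2.09], [-2.66, 2.66]. Speed limits (rad/s): [2.57, 2.57, 3.14, 3.14, 3.14, 3.14, 3.14].

INTERFACE

Orientations are given as a unit quaternion [x, y, z, w].
In Python, from plant import r, vision, workorder gives the robot as it stands.
- The arm moves only by the tool drive_tool, never from a script. Its argument "targets" is a list of rows, each an object of numbers: "tx", "ty", "tz": the shift along the world's x, y, z in units of 0.03 m (1.0 is 0.03 m); "wx", "wy", "wz": the turn, a rotation vector about the world's x, y, z in units of 60 degrees (1.0 is 60 degrees); "claw": the opening, from -1 (shut) to 1 (fully open). A call has exactly 8 rows; each row shifts and turns the commanded pose from where the row before left it; what a row does not reach is not made up. A row lasts 1/10 s, in which the tool goes at most 50 mm and 8.59 degrees, less where a joint would pass 70% of its speed; a pose out of reach is approached as far as the arm can. A call with a number of a shift or a turn outside -1 to 1 is refused whole. A call with a gripper value outside its range is refused whole. The fingers move at their own pace and stop on an object; "force" is the grip in N (left out, the last holds). Time passes only in rows, so rows that do not move let the fingers close, or fill a call up. It gives the time, the measured TCP pose, the force, the opening and the grip force at its end, in the units of the state.
- r.get_state(): the state, without advancing time (a new reading comes with each control period).
- vision.snapshot(name): name is "scene" or "top"; returns a dict with "image" (400x640x3 uint8, blue, green, red), "range_z" (400x640 float32, m along the optical axis (not along the pixel's ray), 0 where there is no reading), "K" (3x3 intrinsics, pixels), "cam_to_world" (4x4, takes a point from camera to world coordinates). Camera axes: x right, y up, looking along -z (the intrinsics and any distortion apply to the point x, -y, -z); pixel columns grow to the right and rows downward; lengths in m; the calibration is good to about 2 mm. A picture is of the moment at which its call begins.
- workorder.finish_job(): hands the job in; it is judged then, once.
The state is a dict: "clock": time; "q": joint angles; "qd": joint speeds; "joint_torque": joint torques, N m; "tool_pos": TCP position; "eef_rot": TCP orientation; "contact_force": force on the tool from outside, world axes, zero at the start; "moment": the same for the moment, N m; "opening": opening from 0.0 (shut) to 1.0 (fully open); "finger_force": force on a finger pad.
Only numpy, scipy, OpenCV 4.12 (cv2) and the standard library are available. Lean on these libraries where they do the work, as an engineer would, in place of code of your own. Each camera call takes 0.05 s, during which the arm holds its last target. There are 200 camera calls.

TASK

The blue battery cell stands too tall to pass under the ledge. Without picking it up, tip it over towards the front of the tray, its foot kept at the stop bar, and ease it all the way down so that it lands gently, flat on its broad side on the rubber pad, square with the tray like the cell already stowed. Only then push the tray fully home under the ledge, leaving the loose parts lying about undisturbed.

Things in the scene. Friction and masses are not known exactly. Their poses are not given: they have to be found in the camera images.
- cell: Loose upright battery cell, 0.48 to 0.75 kg: blue case 36 mm thick (x), 70 wide (y), 125 tall (z), black foot, white band. Origin: centre of its underside; x points to the ledge while it stands and straight up once it is laid down. It stands with its foot 1 to 4 mm behind the stop bar; past about 15 degrees of lean it falls by itself unless something bears it.
- cell_toe (a point): Middle of the cell's lower edge on the side of the tray's front: the edge it tips over.
- cell_top (a point): Centre of the top of the green cap fixed on the cell (cap 18 mm thick, 56 wide, 22 tall, centred), 147 mm above the cell's underside. Once the cell lies on the pad, its foot reaches some 10 mm behind the bar and the cap overhangs the pad's near edge, with 21 mm of free space below the cap above the bare tray floor.
- stop (a point): Far side of the tray's stop bar, mid-width, on the tray floor (40 mm above the counter); moves with the tray. x: into the rack, y: left, z: up. Bar and rubber pad (x = -118 mm to 0) are 12 mm high, the rubber foot strip behind, on which the cell stands, 7 mm. A strapped cell fixed to the tray lies at y = 50 to 150 mm, 51 mm high. The ledge begins at x = 45 (tray out): underside 66, top 84 mm.
- tray_front (a point): Middle of the outer face of the tray's stainless front flange, where to push: 198 mm before stop, axes as there. The flange is 6 mm thick, 306 mm wide and reaches 18 mm above and below this point: 16 mm above the tray floor, 20 mm above the counter.
- tray (a joint): How far the tray is pushed in on its runners (m): 0 = fully out at its end stop (start), 0.225 = fully home, flange face 18 mm before the ledge's edge. It takes about 4 N to slide and stays where it is left.
- plug: Black bakelite connector plug with two brass pins, about 80 x 42 x 30 mm, on the counter beside the tray: leave alone.
- lug0: Tinned copper lug, 52 x 18 x 12 mm, lying on the ledge: leave alone.
- lug1: The other tinned copper lug, lying on the ledge: leave alone.
- spare_cap: Spare green polymer cell cap, 18 x 56 x 22 mm, on the counter beside the tray: leave alone.
- ratchet: Ratchet with orange handle, 185 mm long, 35 mm high, on the counter beside the tray: leave alone.
- post_wrench: Chromed post wrench, 160 mm long, on the counter beside the tray: leave alone.
Things that resemble listed ones, but are neither listed nor needed, are in the scene too. Leave any brown, pink or turquoise look-alike of the cell alone.

How it is judged:
By the outcome, as a careful person would: the job done as asked, in the order asked, and still so for the second after the job is handed in, with the robot touching nothing.
It also fails if it takes over 64 s, if anything falls off the work surface, if the arm or the gripper's body presses on something with over 40 N, if the wrist force passes 120 N, or if a joint passes its speed limit or range.

## Working session

There is one attempt and no reset: what is moved stays moved. The work goes in short steps, Python scripts to look and compute and a tool call to move; the robot and the scene stay as the last step left them, time stands still between calls to the robot, and variables do not carry over. Pictures are saved under pics/ and viewed, at most 10 in all, crops included, and the job is handed in when it is done.

Besides the shell and the picture viewer there is one more tool, called after "Call:" by a JSON object that holds its "api" and its "payload". drive_tool: Moves the arm, as the interface text tells. Its arguments: {"type":"object","properties":{"targets":{"type":"array","items":{"type":"object","properties":{"tx":{"type":"number"},"ty":{"type":"number"},"tz":{"type":"number"},"wx":{"type":"number"},"wy":{"type":"number"},"wz":{"type":"number"},"claw":{"type":"number"}}}},"force":{"type":"number"}},"required":["targets"]}

```bash
ls; mkdir -p pics; cat > h.py <<'E'
import numpy as np, cv2
from plant import r, vision, workorder
def snap(n,f=None):
    s=vision.snapshot(n)
    if f: cv2.imwrite('pics/'+f,s['image'])
    return s
def pt(s,u,v,k=1):
    w=s['range_z'][v-k:v+k+1,u-k:u+k+1]; d=np.median(w[w>0]); K=s['K']
    p=np.array([(u-K[0,2])/K[0,0]*d,-(v-K[1,2])/K[1,1]*d,-d,1])
    return (s['cam_to_world']@p)[:3]
def cloud(s):
    K=s['K'];d=s['range_z'];v,u=np.indices(d.shape)
    p=np.stack([(u-K[0,2])/K[0,0]*d,-(v-K[1,2])/K[1,1]*d,-d,np.ones_like(d)],-1)
    return (p@s['cam_to_world'].T)[...,:3]
E
python3 - <<'E'
from h import *
for n in('scene','top'):
    s=snap(n,n+'0.png'); np.savez('/tmp/%s0.npz'%n,**s)
    print(n,s['K'],s['cam_to_world'].round(3),[k for k in s])
print(r.get_state(),r.tip_reach)
E
```

```text
pics
scene [[363.30312573   0.         320.64961778]
 [  0.         363.30312573 200.398783  ]
 [  0.           0.           1.        ]] [[ 0.792 -0.416  0.447  0.954]
 [ 0.61   0.521 -0.596 -0.552]
 [ 0.015  0.745  0.667  0.754]
 [ 0.     0.     0.     1.   ]] ['image', 'range_z', 'K', 'cam_to_world']
top [[387.94467263   0.         320.95440696]
 [  0.         387.94467263 200.90047914]
 [  0.           0.           1.        ]] [[ 0.017  0.996 -0.085  0.42 ]
 [-1.     0.018  0.011  0.031]
 [ 0.012  0.085  0.996  1.451]
 [ 0.     0.     0.     1.   ]] ['image', 'range_z', 'K', 'cam_to_world']
{'clock': 0.1, 'q': array([ 1.32681728,  0.68988616, -0.19451042,  1.56624447,  0.15731839,
        0.90250554, -0.21508279]), 'qd': array([ 0.00098509, -0.00296189,  0.00075067, -0.00311402,  0.00014697,
        0.00078006, -0.00108933]), 'joint_torque': array([-3.62920342e-03, -5.28497493e+01, -1.27149358e+00, -1.53836524e+01,
       -5.25105279e-02,  1.99017115e-03,  6.28320777e-05]), 'tool_pos': array([ 0.17116566, -0.60047277,  0.21569755]), 'eef_rot': array([ 9.90363222e-01,  1.38491903e-01, -1.84953312e-04, -8.04752306e-04]), 'contact_force': array([0.39444071, 0.41791611, 0.50592516]), 'moment': array([ 0.01762535,  0.01904311, -0.03560748]), 'finger_force': 0.0, 'opening': 0.9995992594351565} 0.008
```

View pics/scene0.png

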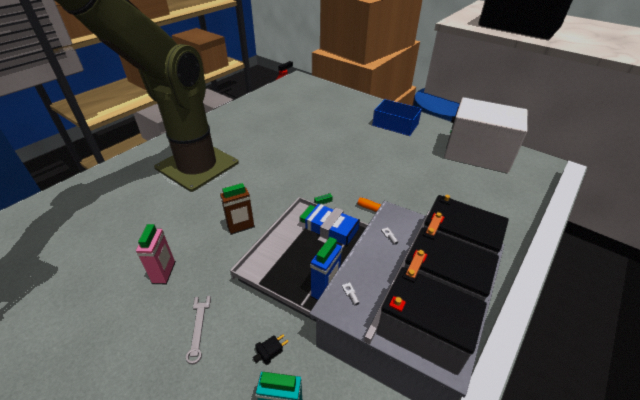

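View pics/top0.png

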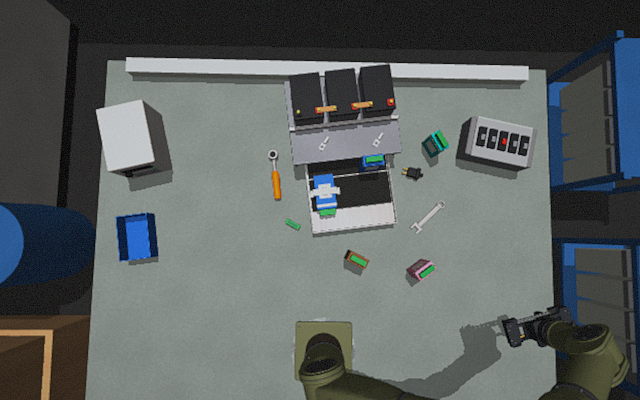

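The scene picture shows the blue cell at about (326,268) with the tray's front flange at left; the top picture shows the cell's cap at (374,160), the flange from (312,232) to (396,224), and the stowed cell at (325,192). I'll enlarge both.

```bash
python3 - <<'E'
from h import *
a=cv2.imread('pics/top0.png')[110:250,280:410]; cv2.imwrite('pics/c1.png',cv2.resize(a,None,fx=4,fy=4,interpolation=cv2.INTER_CUBIC))
a=cv2.imread('pics/scene0.png')[185:325,225:425]; cv2.imwrite('pics/c2.png',cv2.resize(a,None,fx=4,fy=4,interpolation=cv2.INTER_CUBIC))
s=dict(np.load('/tmp/top0.npz')); P=cloud(s)
for u,v in((374,160),(325,190),(350,222),(340,150),(352,190),(313,233),(396,225),(292,166),(399,155)):
    print((u,v),P[v,u].round(4))
z=P[...,2]
print((z[205:240,350]*1000).round().astype(int))
print((z[140:175,340]*1000).round().astype(int))
E
```

```text
(374, 160) [ 0.665  -0.1538  0.1953]
(325, 190) [0.5748 0.0035 0.0913]
(350, 222) [ 0.4653 -0.0905  0.0382]
(340, 150) [ 0.7104 -0.0454  0.1304]
(352, 190) [ 0.5811 -0.0955  0.0515]
(313, 233) [ 0.4232  0.0438 -0.0025]
(396, 225) [ 0.4582 -0.2664 -0.0005]
(292, 166) [ 0.6745  0.1279 -0.0018]
(399, 155) [ 7.242e-01 -2.778e-01 -7.000e-04]
[  46   50   39   43   41   43   41   40   40   42   37   40   41   37
   46   49   42   38 1451   38   41   42   60   58    3    2    3    4
   -2    4    3    0   -2    4   -2]
[130 126 121 123 127 125 125 123 123 123 130 122 118 125 130 126 128 127
 123 119  49  43  45  41  53  44  46  46  51  50  49  45  48  46  46]
```

View pics/c1.png

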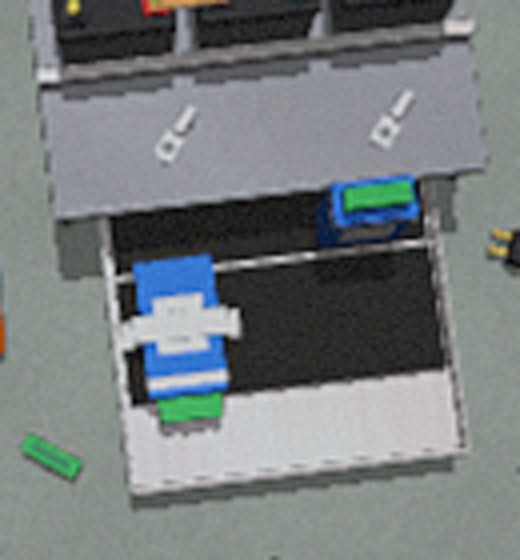

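View pics/c2.png

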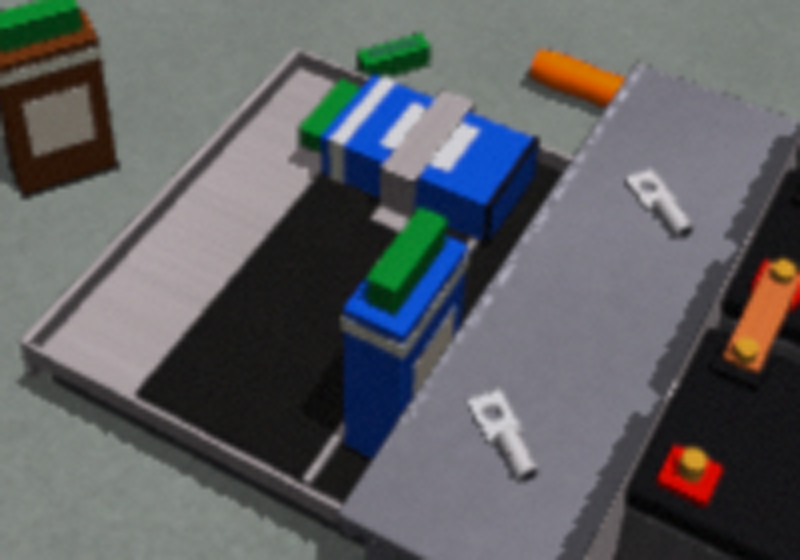

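The crops show the cap at about top-px (374,159), the stop bar from (310,180) to (390,170), the flange's outer edge from (314,234) to (396,224) and the ledge's edge from (294,164) to (401,152). I'll fit these on their known heights.

```bash
cat >> h.py <<'E'
def ray(s,u,v,z):
    K=s['K'];T=s['cam_to_world'];d=T[:3,:3]@np.array([(u-K[0,2])/K[0,0],-(v-K[1,2])/K[1,1],-1]);o=T[:3,3]
    return o+d*(z-o[2])/d[2]
E
python3 - <<'E'
from h import *
s=dict(np.load('/tmp/top0.npz')); P=cloud(s); c=lambda x,y:(280+(x-1.5)/4,110+(y-1.5)/4)
def line(n,a,b,z):
    A=ray(s,*c(*a),z);B=ray(s,*c(*b),z);d=A-B;print(n,A.round(4),B.round(4),'yaw',np.degrees(np.arctan2(-d[0],d[1])).round(2),'len',np.linalg.norm(d).round(4))
line('flange',(133,494),(465,455),.056)
line('bar far',(118,277),(438,239),.052)
line('ledge',(57,218),(485,168),.124)
for n in('top','scene'):
    s2=dict(np.load('/tmp/%s0.npz'%n));P=cloud(s2);b,g,rr=[s2['image'][...,i].astype(int) for i in range(3)]
    green=(g>rr+40)&(g>b+40)
    k,lab,st,cen=cv2.connectedComponentsWithStats(green.astype(np.uint8))
    for i in range(1,k):
        if st[i,4]<12: continue
        q=P[lab==i]; q=q[q[:,2]<.5]
        if n=='top':
            hz=np.median(q[:,2]); 
            v,u=np.nonzero(lab==i); w=np.array([ray(s2,a,b_,.194)[:2] for a,b_ in zip(u,v)],np.float32)
            print('rect@.194',cv2.minAreaRect(w))
        print(n,cen[i].round(1),st[i],np.median(q,0).round(3),q.min(0).round(3),q.max(0).round(3))
E
```

```text
flange [0.4226 0.0437 0.056 ] [ 0.4625 -0.2543  0.056 ] yaw 7.63 len 0.3007
bar far [0.6189 0.061  0.052 ] [ 0.6593 -0.2304  0.052 ] yaw 7.88 len 0.2942
ledge [0.6592 0.1132 0.124 ] [ 0.7101 -0.2578  0.124 ] yaw 7.82 len 0.3745
rect@.194 ((0.7407457232475281, -0.37883689999580383), (0.05181276425719261, 0.01680760644376278), 30.453203201293945)
top [441.9 138.7] [437 131  11  16  80] [ 0.752 -0.395  0.147] [ 0.728 -0.412  0.131] [ 0.779 -0.376  0.152]
rect@.194 ((0.6692296862602234, -0.1534489244222641), (0.016893552616238594, 0.05402754992246628), 7.476539611816406)
top [373.6 158.8] [366 156  17   7  86] [ 0.669 -0.153  0.194] [ 0.66  -0.181  0.176] [ 0.679 -0.127  0.202]
rect@.194 ((0.4923507571220398, -0.0027575865387916565), (0.019346479326486588, 0.05237708240747452), 8.128721237182617)
top [327.  211.7] [319 208  17   8  96] [ 0.498 -0.005  0.079] [ 0.487 -0.035  0.038] [0.513 0.023 0.085]
rect@.194 ((0.4516041874885559, 0.1093306690454483), (0.04781154915690422, 0.01595114730298519), 61.995574951171875)
top [292.7 223.8] [286 219  14  11  61] [0.455 0.118 0.022] [ 0.437  0.09
[... 439 characters left out ...]
 [ 0.283 -0.366  0.122] [ 0.323 -0.315  0.153]
scene [233.2 187.7] [223 183  21  10 115] [ 0.339 -0.11   0.147] [ 0.189 -0.135 -0.001] [0.356 0.027 0.15 ]
scene [322.6 197.5] [314 193  18   9  77] [0.459 0.117 0.022] [ 0.44   0.092 -0.002] [0.475 0.172 0.026]
scene [306.6 211.7] [300 205  14  14  81] [ 0.5   -0.007  0.08 ] [ 0.491 -0.034  0.076] [0.51  0.021 0.082]
scene [145.9 233.1] [138 224  16  19 158] [ 0.306 -0.342  0.147] [ 0.282 -0.366  0.143] [ 0.326 -0.315  0.149]
scene [326.4 247.3] [317 237  19  21 191] [ 0.674 -0.157  0.194] [ 0.663 -0.183  0.188] [ 0.685 -0.127  0.198]
scene [277.6 379.3] [260 372  36  16 400] [ 0.757 -0.395  0.147] [ 0.73  -0.415  0.125] [ 0.783 -0.374  0.151]
```

Call:
{"api": "drive_tool", "payload": {"targets": [{"tx": 0.5, "ty": 0.45, "tz": 0.5, "claw": 1}, {"tx": 1, "ty": 0.9, "tz": 0.5, "wz": -0.07}, {"tx": 1, "ty": 0.9, "tz": 0.5, "wz": -0.065}, {"tx": 1, "ty": 0.9}, {"tx": 1, "ty": 0.9}, {"tx": 1, "ty": 0.9}, {"tx": 1, "ty": 0.9}, {"tx": 1, "ty": 0.9}], "force": 10}}

```text
validation failed for argument at $.ta...
```

Call:
{"api": "drive_tool", "payload": {"targets": [{"tx": 1, "ty": 0.9}, {"tx": 1, "ty": 0.9}, {"tx": 1, "ty": 0.9}, {"tx": 1, "ty": 0.9}, {"tx": 1, "ty": 0.9}, {"tx": 1, "ty": 0.9}, {"tx": 0.5, "ty": 0.4}, {"tx": 0}]}}

```text
validation failed for argument at $.ta...
```

Call:
{"api": "drive_tool", "payload": {"targets": [{"tx": 0.5, "ty": 0.45, "tz": 0.5, "wx": 0, "wy": 0, "wz": 0, "claw": 1}, {"tx": 1, "ty": 0.9, "tz": 0.5, "wx": 0, "wy": 0, "wz": -0.07, "claw": 1}, {"tx": 1, "ty": 0.9, "tz": 0.5, "wx": 0, "wy": 0, "wz": -0.065, "claw": 1}, {"tx": 1, "ty": 0.9, "tz": 0, "wx": 0, "wy": 0, "wz": 0, "claw": 1}, {"tx": 1, "ty": 0.9, "tz": 0, "wx": 0, "wy": 0, "wz": 0, "claw": 1}, {"tx": 1, "ty": 0.9, "tz": 0, "wx": 0, "wy": 0, "wz": 0, "claw": 1}, {"tx": 1, "ty": 0.9, "tz": 0, "wx": 0, "wy": 0, "wz": 0, "claw": 1}, {"tx": 1, "ty": 0.9, "tz": 0, "wx": 0, "wy": 0, "wz": 0, "claw": 1}], "force": 10}}

```text
clock: 0.9
tool_pos: [0.3985, -0.3956, 0.2625]
eef_rot: [0.998, 0.069, 0.001, -0.0]
contact_force: [0.6, -0.0, 0.0]
opening: 0.999
finger_force: 0.0
```

Call:
{"api": "drive_tool", "payload": {"targets": [{"tx": 1, "ty": 0.9, "tz": 0, "wx": 0, "wy": 0, "wz": 0, "claw": 1}, {"tx": 1, "ty": 0.9, "tz": 0, "wx": 0, "wy": 0, "wz": 0, "claw": 1}, {"tx": 1, "ty": 0.9, "tz": 0, "wx": 0, "wy": 0, "wz": 0, "claw": 1}, {"tx": 1, "ty": 0.9, "tz": 0, "wx": 0, "wy": 0, "wz": 0, "claw": 1}, {"tx": 1, "ty": 0.9, "tz": 0, "wx": 0, "wy": 0, "wz": 0, "claw": 1}, {"tx": 1, "ty": 0.9, "tz": 0, "wx": 0, "wy": 0, "wz": 0, "claw": 1}, {"tx": 1, "ty": 0.9, "tz": 0, "wx": 0, "wy": 0, "wz": 0, "claw": 1}, {"tx": 1, "ty": 0.8, "tz": 0, "wx": 0, "wy": 0, "wz": 0, "claw": 1}]}}

```text
clock: 1.7
tool_pos: [0.6377, -0.1814, 0.2626]
eef_rot: [0.998, 0.069, 0.0, -0.001]
contact_force: [1.3, -0.7, 0.4]
opening: 1.003
finger_force: 0.0
```

Call:
{"api": "drive_tool", "payload": {"targets": [{"tx": 0.6, "ty": 0.5, "tz": 0, "wx": 0, "wy": 0, "wz": 0, "claw": 1}, {"tx": 0.48, "ty": 0.44, "tz": 0, "wx": 0, "wy": 0, "wz": 0, "claw": 1}, {"tx": 0, "ty": 0, "tz": 0, "wx": 0, "wy": 0, "wz": 0, "claw": 1}, {"tx": 0, "ty": 0, "tz": 0, "wx": 0, "wy": 0, "wz": 0, "claw": 1}, {"tx": 0, "ty": 0, "tz": 0, "wx": 0, "wy": 0, "wz": 0, "claw": 1}, {"tx": 0, "ty": 0, "tz": 0, "wx": 0, "wy": 0, "wz": 0, "claw": 1}, {"tx": 0, "ty": 0, "tz": 0, "wx": 0, "wy": 0, "wz": 0, "claw": 1}, {"tx": 0, "ty": 0, "tz": 0, "wx": 0, "wy": 0, "wz": 0, "claw": 1}]}}

```text
clock: 2.5
tool_pos: [0.6685, -0.158, 0.2616]
eef_rot: [0.998, 0.068, -0.0, 0.0]
contact_force: [0.1, -0.6, -0.1]
opening: 0.999
finger_force: 0.0
```

```bash
python3 - <<'E'
from h import *
s=snap('scene'); print(r.get_state()['tool_pos'],r.get_state()['eef_rot'])
a=s['image'][145:285,250:430]; cv2.imwrite('pics/c3.png',cv2.resize(a,None,fx=4,fy=4,interpolation=cv2.INTER_CUBIC))
E
```

```text
[ 0.66855531 -0.15781878  0.2615314 ] [ 9.97697930e-01  6.78147265e-02 -3.89278137e-05  5.13534891e-05]
```

View pics/c3.png

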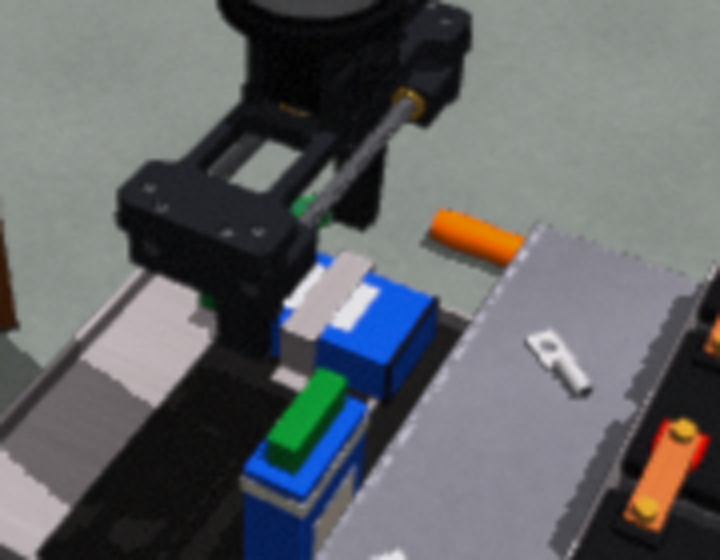

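The crop shows the open fingers (at crop (250,330) and (360,200)) above and square with the green cap (305,420). I'll refine the cap's centre with the scene camera, then descend.

```bash
python3 - <<'E'
from h import *
s=dict(np.load('/tmp/scene0.npz'));P=cloud(s);im=s['image'].astype(int)
m=(im[...,1]>im[...,2]+40)&(im[...,1]>im[...,0]+40)
m[:230]=0;m[265:]=0;m[:,:310]=0;m[:,342:]=0
v,u=np.nonzero(m); print('bright',np.bincount(im[v,u,1]//20))
t=m&(im[...,1]>im[m][:,1].mean())
for th in(.0,): 
    v,u=np.nonzero(t); w=np.array([ray(s,a,b,.194)[:2] for a,b in zip(u,v)],np.float32)
    print(len(w),cv2.minAreaRect(w))
E
```

```text
bright [  0   0   0  15  10  18 148]
138 ((0.672843337059021, -0.15386487543582916), (0.01508348248898983, 0.051540978252887726), 9.915878295898438)
```

Call:
{"api": "drive_tool", "payload": {"targets": [{"tx": 0.07, "ty": 0.05, "tz": -0.4, "wx": 0, "wy": 0, "wz": 0, "claw": 1}, {"tx": 0, "ty": 0, "tz": -0.4, "wx": 0, "wy": 0, "wz": 0, "claw": 1}, {"tx": 0, "ty": 0, "tz": -0.4, "wx": 0, "wy": 0, "wz": 0, "claw": 1}, {"tx": 0, "ty": 0, "tz": -0.2, "wx": 0, "wy": 0, "wz": 0, "claw": 1}, {"tx": 0, "ty": 0, "tz": 0, "wx": 0, "wy": 0, "wz": 0, "claw": 1}, {"tx": 0, "ty": 0, "tz": 0, "wx": 0, "wy": 0, "wz": 0, "claw": 1}, {"tx": 0, "ty": 0, "tz": 0, "wx": 0, "wy": 0, "wz": 0, "claw": 1}, {"tx": 0, "ty": 0, "tz": 0, "wx": 0, "wy": 0, "wz": 0, "claw": 1}]}}

```text
clock: 3.35
tool_pos: [0.6713, -0.156, 0.2201]
eef_rot: [0.998, 0.068, 0.001, 0.0]
contact_force: [0.4, -0.8, 0.1]
opening: 1.0
finger_force: 0.0
```

Call:
{"api": "drive_tool", "payload": {"targets": [{"tx": 0, "ty": 0.07, "tz": -0.4, "wx": 0, "wy": 0, "wz": 0, "claw": 1}, {"tx": 0, "ty": 0, "tz": -0.4, "wx": 0, "wy": 0, "wz": 0, "claw": 1}, {"tx": 0, "ty": 0, "tz": -0.3, "wx": 0, "wy": 0, "wz": 0, "claw": 1}, {"tx": 0, "ty": 0, "tz": -0.1, "wx": 0, "wy": 0, "wz": 0, "claw": 1}, {"tx": 0, "ty": 0, "tz": 0, "wx": 0, "wy": 0, "wz": 0, "claw": 0.6}, {"tx": 0, "ty": 0, "tz": 0, "wx": 0, "wy": 0, "wz": 0, "claw": 0.5}, {"tx": 0, "ty": 0, "tz": 0, "wx": 0, "wy": 0, "wz": 0, "claw": 0.4}, {"tx": 0, "ty": 0, "tz": 0, "wx": 0, "wy": 0, "wz": 0, "claw": 0.35}]}}

```text
clock: 4.15
tool_pos: [0.6713, -0.1538, 0.184]
eef_rot: [0.998, 0.068, 0.0, 0.0]
contact_force: [-0.4, -0.6, 0.0]
opening: 0.682
finger_force: 0.0
```

Call:
{"api": "drive_tool", "payload": {"targets": [{"tx": 0, "ty": 0, "tz": 0, "wx": 0, "wy": 0, "wz": 0, "claw": 0.3}, {"tx": 0, "ty": 0, "tz": 0, "wx": 0, "wy": 0, "wz": 0, "claw": 0.25}, {"tx": 0, "ty": 0, "tz": 0, "wx": 0, "wy": 0, "wz": 0, "claw": 0.2}, {"tx": 0, "ty": 0, "tz": 0, "wx": 0, "wy": 0, "wz": 0, "claw": 0.1}, {"tx": 0, "ty": 0, "tz": 0, "wx": 0, "wy": 0, "wz": 0, "claw": 0}, {"tx": 0, "ty": 0, "tz": 0, "wx": 0, "wy": 0, "wz": 0, "claw": 0}, {"tx": 0, "ty": 0, "tz": 0, "wx": 0, "wy": 0, "wz": 0, "claw": 0}, {"tx": 0, "ty": 0, "tz": 0, "wx": 0, "wy": 0, "wz": 0, "claw": 0}], "force": 8}}

```text
clock: 4.95
tool_pos: [0.6709, -0.1538, 0.1834]
eef_rot: [0.998, 0.068, 0.0, 0.0]
contact_force: [0.1, -0.2, 0.4]
opening: 0.496
finger_force: 0.0
```

```bash
python3 - <<'E'
from h import *
s=snap('scene'); np.savez('/tmp/s4.npz',**s); print(r.get_state()['finger_force'],r.get_state()['opening'])
a=s['image'][185:305,260:400]; cv2.imwrite('pics/c4.png',cv2.resize(a,None,fx=5,fy=5,interpolation=cv2.INTER_CUBIC))
E
```

```text
0.0 0.5055012121906731
```

View pics/c4.png

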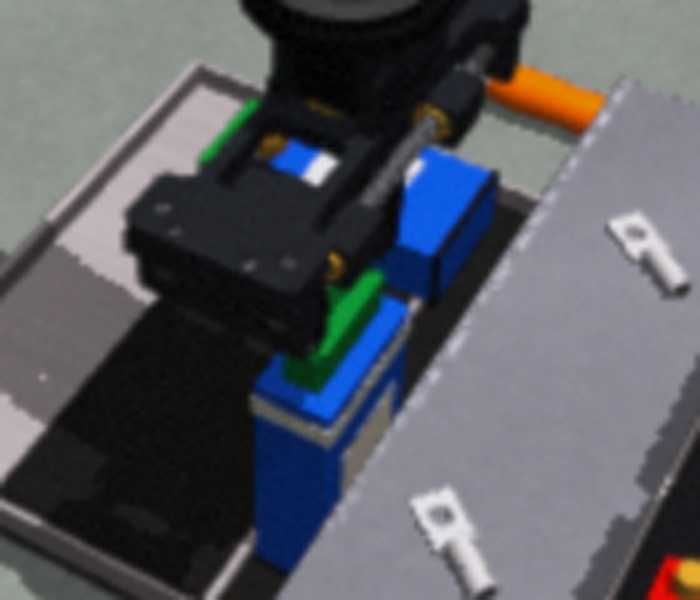

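The crop shows the near finger (crop (310,300)) overlapping the cap's top (350,310), and the cell still upright. The position along the cap looks off, so I'll measure it.

```bash
python3 - <<'E'
from h import *
s=dict(np.load('/tmp/s4.npz'));P=cloud(s)
f=lambda x,y:(round(260+(x-2)/5),round(185+(y-2)/5))
o=np.array([.639,-.083,.04]);c,d=np.cos(np.radians(7.8)),np.sin(np.radians(7.8));R=np.array([[c,d,0],[-d,c,0],[0,0,1]])
tcp=R@(r.get_state()['tool_pos']-o);print('tcp',tcp.round(4))
for n,x,y in(('cap r',360,310),('cap end',310,378),('cap top far',372,285),('top blue',350,370),('blue edge',400,310),('fing tip',300,340),('fing',310,310),('fing',325,270),('block',215,235),('block r',350,215),('block edge',140,260),('face',180,300)):
    u,v=f(x,y);p=pt(s,u,v,0) if s['range_z'][v,u]>0 else np.zeros(3);print(n,(u,v),(R@(p-o)*1000).round(1))
E
```

```text
tcp [ 0.0221 -0.0744  0.1435]
cap r (332, 247) [ 32.7 -67.4 149.9]
cap end (322, 260) [  29.  -101.9  142.8]
cap top far (334, 242) [ 30.7 -55.2 152.2]
top blue (330, 259) [ 37.7 -83.8 132.1]
blue edge (340, 247) [ 40.1 -44.3 131.3]
fing tip (320, 253) [  56.4 -160.3  241. ]
fing (322, 247) [  57.7 -156.1  252.8]
fing (325, 239) [  57.8 -146.6  263.6]
block (303, 232) [  23.1 -159.7  273.8]
block r (330, 228) [  48.8 -112.3  254.4]
block edge (288, 237) [  -8.2 -159.7  244.1]
face (296, 245) [   8.2 -160.1  233. ]
```

```bash
python3 - <<'E'
from h import *
s=dict(np.load('/tmp/s4.npz'));P=cloud(s)
o=np.array([.639,-.083,.04]);c,d=np.cos(np.radians(7.8)),np.sin(np.radians(7.8));R=np.array([[c,d,0],[-d,c,0],[0,0,1]])
L=((P-o)@R.T*1000)
T=np.linalg.inv(s['cam_to_world'])
def proj(l):
    q=T[:3,:3]@(R.T@np.array(l)/1000+o)+T[:3,3]; return (s['K'][0,0]*q[0]/-q[2]+s['K'][0,2],-s['K'][1,1]*q[1]/-q[2]+s['K'][1,2])
for l in((22,-96,136),(22,-114,136),(31,-105,140),(22,-105,160),(22,-105,190),(22,-52,136),(22,-52,170),(22,-102,154),(22,-46,154)):
    u,v=proj(l);print(l,round(u,1),round(v,1),'crop',round((u-260)*5),round((v-185)*5),L[round(v),round(u)].round(0),s['image'][round(v),round(u)])
# dark points near the gripper between z 120 and 225, around the cell
m=(s['image'].max(2)<60)&(L[...,2]>125)&(L[...,2]<225)&(abs(L[...,0]-22)<60)&(abs(L[...,1]+74)<120)
print(m.sum());v,u=np.nonzero(m)
for a,b in list(zip(u,v))[::max(1,len(u)//25)]: print((a,b),L[b,a].round(0))
E
```

```text
(22, -96, 136) 320.4 258.8 crop 302 369 [  25. -104.  146.] [21 50 10]
(22, -114, 136) 315.9 264.9 crop 279 399 [  20. -109.  129.] [85 32  8]
(31, -105, 140) 322.1 262.3 crop 310 387 [  30. -103.  138.] [36 52  7]
(22, -105, 160) 318.3 254.1 crop 291 345 [  53. -162.  238.] [15 14 11]
(22, -105, 190) 318.4 243.9 crop 292 294 [  56. -167.  270.] [18 15 16]
(22, -52, 136) 330.8 244.6 crop 354 298 [ 30. -66. 153.] [ 53 151  15]
(22, -52, 170) 331.3 233.5 crop 357 243 [  57. -123.  253.] [33 29 27]
(22, -102, 154) 319.0 255.0 crop 295 350 [  54. -160.  234.] [14 12 12]
(22, -46, 154) 332.5 236.9 crop 362 260 [  58. -121.  244.] [20 17 16]
152
(np.int64(337), np.int64(214)) [ 29. -45. 223.]
(np.int64(335), np.int64(217)) [ 25. -46. 214.]
(np.int64(334), np.int64(219)) [ 25. -50. 212.]
(np.int64(331), np.int64(222)) [ 20. -51. 201.]
(np.int64(338), np.int64(223)) [ 32. -46. 200.]
(np.int64(339), np.int64(224)) [ 35. -45. 198.]
(np.int64(338), np.int64(226)) [ 33. -45. 191.]
(np.int64(337), np.int64(228)) [ 33. -50. 190.]
(np.int64(338), np.int64(230)) [ 34. -46. 181.]
(np.int64(338), np.int64(233)) [ 34. -46. 173.]
(np.int64(335), np.int64(236)) [ 31. -53. 169.]
(np.int64(324), np.int64(243)) [  33. -103.  197.]
(np.int64(323), np.int64(245)) [  34. -108.  197.]
(np.int64(325), np.int64(246)) [ 33. -99. 184.]
(np.int64(323), np.int64(248)) [  34. -109.  189.]
(np.int64(323), np.int64(250)) [  34. -109.  184.]
(np.int64(330), np.int64(251)) [ 33. -76. 146.]
(np.int64(329), np.int64(253)) [ 33. -80. 144.]
(np.int64(317), np.int64(256)) [  18. -103.  149.]
(np.int64(320), np.int64(257)) [  25. -103.  151.]
(np.int64(319), np.int64(258)) [  22. -103.  146.]
(np.int64(325), np.int64(258)) [ 33. -96. 145.]
(np.int64(321), np.int64(259)) [  27. -103.  146.]
(np.int64(318), np.int64(260)) [  20. -102.  138.]
(np.int64(325), np.int64(260)) [ 32. -96. 138.]
(np.int64(321), np.int64(262)) [  28. -104.  138.]
```

```bash
python3 - <<'E'
from h import *
s=dict(np.load('/tmp/s4.npz'));P=cloud(s)
o=np.array([.639,-.083,.04]);c,d=np.cos(np.radians(7.8)),np.sin(np.radians(7.8));R=np.array([[c,d,0],[-d,c,0],[0,0,1]])
L=((P-o)@R.T*1000)
for u in(324,326,335,337):
    print(u)
    for v in range(232,264): print('  ',v,L[v,u].round(0),s['image'][v,u])
E
```

```text
324
   232 [  53. -142.  274.] [41 35 31]
   233 [  54. -143.  273.] [43 37 35]
   234 [  56. -147.  276.] [42 36 33]
   235 [  56. -148.  274.] [40 36 34]
   236 [  57. -148.  272.] [37 33 32]
   237 [  58. -150.  272.] [29 26 24]
   238 [  58. -151.  270.] [21 18 19]
   239 [  58. -150.  267.] [21 20 19]
   240 [  58. -151.  266.] [21 21 22]
   241 [  50. -135.  243.] [17 17 17]
   242 [  33. -102.  199.] [18 19 18]
   243 [  33. -103.  197.] [ 9 13  7]
   244 [  32. -102.  192.] [13 15 10]
   245 [  33. -102.  191.] [7 8 5]
   246 [  33. -103.  188.] [11 10  8]
   247 [  32. -101.  183.] [12 13  9]
   248 [  32. -101.  180.] [11 15  8]
   249 [  33. -102.  178.] [11 19  8]
   250 [  32. -101.  174.] [13 18  6]
   251 [  32. -101.  172.] [14 24 11]
   252 [  33. -102.  169.] [18 41  7]
   253 [ 28. -93. 155.] [30 77 13]
   254 [ 29. -95. 154.] [ 39 109  14]
   255 [ 30. -97. 154.] [ 45 127  16]
   256 [  32. -100.  155.] [30 83  7]
   257 [  33. -100.  153.] [23 64  8]
   258 [  33. -101.  151.] [20 57  5]
   259 [  32. -100.  146.] [20 57  7]
   260 [  33. -100.  143.] [23 58  6]

[... 2962 characters left out ...]
33. -44. 133.] [207  85  15]
   246 [ 34. -46. 132.] [220  90  18]
   247 [ 36. -49. 134.] [226  92  13]
   248 [ 37. -51. 133.] [229  95  18]
   249 [ 37. -52. 131.] [228  93  14]
   250 [ 39. -56. 133.] [228  94  17]
   251 [ 40. -58. 133.] [216  86  14]
   252 [ 41. -60. 131.] [188  72  14]
   253 [ 41. -60. 128.] [135  55  22]
   254 [ 41. -59. 124.] [104  62  44]
   255 [ 42. -61. 123.] [100  83  75]
   256 [ 41. -59. 117.] [103 100  96]
   257 [ 42. -59. 115.] [97 85 79]
   258 [ 41. -58. 111.] [97 65 54]
   259 [ 42. -60. 109.] [94 40 20]
   260 [ 42. -59. 105.] [94 36 10]
   261 [ 42. -58. 101.] [104  49  26]
   262 [ 41. -57.  96.] [120  77  60]
   263 [ 42. -59.  95.] [116  99  93]
```

Measured: the fingertips sit at world z≈0.206, about 30 mm higher than the reported TCP plus tip_reach. Body and cap heights agree with the camera, so I'll trust the camera, reopen, go down another 30 mm and close.

Call:
{"api": "drive_tool", "payload": {"targets": [{"tx": 0, "ty": 0, "tz": 0, "wx": 0, "wy": 0, "wz": 0, "claw": 0.8}, {"tx": 0, "ty": 0, "tz": 0, "wx": 0, "wy": 0, "wz": 0, "claw": 0.8}, {"tx": 0, "ty": 0, "tz": 0, "wx": 0, "wy": 0, "wz": 0, "claw": 0.8}, {"tx": 0, "ty": 0, "tz": 0, "wx": 0, "wy": 0, "wz": 0, "claw": 0.8}, {"tx": 0, "ty": 0, "tz": -0.3, "wx": 0, "wy": 0, "wz": 0, "claw": 0.8}, {"tx": 0, "ty": 0, "tz": -0.3, "wx": 0, "wy": 0, "wz": 0, "claw": 0.8}, {"tx": 0, "ty": 0, "tz": -0.3, "wx": 0, "wy": 0, "wz": 0, "claw": 0.8}, {"tx": 0, "ty": 0, "tz": 0, "wx": 0, "wy": 0, "wz": 0, "claw": 0.8}]}}

```text
clock: 5.8
tool_pos: [0.6695, -0.1535, 0.1542]
eef_rot: [0.998, 0.068, -0.002, -0.0]
contact_force: [-0.4, 0.8, -0.6]
opening: 0.896
finger_force: 0.0
```

```bash
python3 - <<'E'
from h import *
print([a for a in dir(r) if a[0]!='_'],r.tip_reach)
s=snap('scene');P=cloud(s)
o=np.array([.639,-.083,.04]);c,d=np.cos(np.radians(7.8)),np.sin(np.radians(7.8));R=np.array([[c,d,0],[-d,c,0],[0,0,1]])
L=((P-o)@R.T*1000);print(r.get_state()['tool_pos'],r.get_state()['contact_force'])
m=(s['image'].max(2)<60)&(L[...,2]>128)&(L[...,2]<190)&(abs(L[...,0]-30)<8)
for a,b in((-125,-102),(-46,-20)):
    q=L[m&(L[...,1]>a)&(L[...,1]<b)];print(len(q),q.min(0).round(),q.max(0).round()) if len(q) else 0
E
```

```text
['Unreachable', 'get_state', 'tip_reach'] 0.008
[ 0.67010784 -0.1535831   0.15509554] [ 0.88260412 -0.67149752 -0.29379656]
7 [  29. -124.  129.] [  33. -103.  148.]
69 [ 22. -36. 138.] [ 33. -21. 188.]
```

Call:
{"api": "drive_tool", "payload": {"targets": [{"tx": 0, "ty": 0, "tz": -0.03, "wx": 0, "wy": 0, "wz": 0, "claw": 0.6}, {"tx": 0, "ty": 0, "tz": 0, "wx": 0, "wy": 0, "wz": 0, "claw": 0.5}, {"tx": 0, "ty": 0, "tz": 0, "wx": 0, "wy": 0, "wz": 0, "claw": 0.4}, {"tx": 0, "ty": 0, "tz": 0, "wx": 0, "wy": 0, "wz": 0, "claw": 0.35}, {"tx": 0, "ty": 0, "tz": 0, "wx": 0, "wy": 0, "wz": 0, "claw": 0.3}, {"tx": 0, "ty": 0, "tz": 0, "wx": 0, "wy": 0, "wz": 0, "claw": 0.2}, {"tx": 0, "ty": 0, "tz": 0, "wx": 0, "wy": 0, "wz": 0, "claw": 0.1}, {"tx": 0, "ty": 0, "tz": 0, "wx": 0, "wy": 0, "wz": 0, "claw": 0.1}], "force": 8}}

```text
clock: 6.65
tool_pos: [0.671, -0.1539, 0.1557]
eef_rot: [0.998, 0.068, 0.0, 0.0]
contact_force: [0.5, -1.0, 1.3]
opening: 0.636
finger_force: 8.0
```

```bash
python3 - <<'E'
import numpy as np
# pad pivot path in tray coords (mm): cap-centre for lean th
D=2.5
def cap(th):
    t=np.radians(th);phi=90-th
    d=D if th<=0 else max(D,5/np.tan(np.radians(max(phi,.01))))
    if d<10: toe=np.array([d,7.])
    else:
        toe=np.array([0,12])+ 11.2*np.array([np.cos(np.radians(phi)),-np.sin(np.radians(phi))])
    return toe+np.array([18*np.cos(t)-136*np.sin(t),18*np.sin(t)+136*np.cos(t)])
c,s=np.cos(np.radians(7.8)),np.sin(np.radians(7.8))
p0=cap(0)
prev=p0
for th in list(range(3,91,3)):
    p=cap(th);d=(p-prev)/30;prev=p
    print(th,p.round(1),(p-p0).round(1),'row tx %.3f ty %.3f tz %.3f'%(d[0]*c,d[0]*s,d[1]))
E
```

```text
3 [ 13.4 143.8] [-7.1  0.8] row tx -0.236 ty -0.032 tz 0.025
6 [  6.2 144.1] [-14.3   1.1] row tx -0.237 ty -0.032 tz 0.013
9 [ -1.  144.1] [-21.5   1.1] row tx -0.237 ty -0.032 tz 0.000
12 [ -8.2 143.8] [-28.7   0.8] row tx -0.237 ty -0.032 tz -0.012
15 [-15.3 143. ] [-35.8   0. ] row tx -0.236 ty -0.032 tz -0.025
18 [-22.4 141.9] [-42.9  -1.1] row tx -0.234 ty -0.032 tz -0.037
21 [-29.4 140.4] [-49.9  -2.6] row tx -0.232 ty -0.032 tz -0.050
24 [-36.4 138.6] [-56.9  -4.4] row tx -0.229 ty -0.031 tz -0.062
27 [-43.2 136.3] [-63.7  -6.7] row tx -0.224 ty -0.031 tz -0.074
30 [-49.5 133.8] [-70.   -9.2] row tx -0.210 ty -0.029 tz -0.086
33 [-55.7 130.9] [-76.2 -12.1] row tx -0.205 ty -0.028 tz -0.097
36 [-61.7 127.6] [-82.2 -15.4] row tx -0.199 ty -0.027 tz -0.109
39 [-67.6 124. ] [-88.1 -19. ] row tx -0.192 ty -0.026 tz -0.120
42 [-73.1 120.1] [-93.6 -22.9] row tx -0.184 ty -0.025 tz -0.130
45 [-78.4 115.9] [-98.9 -27.1] row tx -0.176 ty -0.024 tz -0.141
48 [-83.5 111.4] [-104.   -31.6] row tx -0.166 ty -0.023 tz -0.151
51 [-88.2 106.6] [-108.7  -36.4] row tx -0.156 ty -0.021 tz -0.160
[... 193 characters left out ...]
 tz -0.186
63 [-103.2   84.8] [-123.7  -58.2] row tx -0.101 ty -0.014 tz -0.194
66 [-106.7   79.2] [-127.2  -63.8] row tx -0.115 ty -0.016 tz -0.186
69 [-110.1   73.5] [-130.6  -69.5] row tx -0.111 ty -0.015 tz -0.189
72 [-113.1   67.7] [-133.6  -75.3] row tx -0.101 ty -0.014 tz -0.195
75 [-115.9   61.7] [-136.4  -81.3] row tx -0.091 ty -0.012 tz -0.200
78 [-118.3   55.6] [-138.8  -87.4] row tx -0.081 ty -0.011 tz -0.204
81 [-120.4   49.3] [-140.9  -93.7] row tx -0.070 ty -0.010 tz -0.208
84 [-122.2   42.9] [-142.7 -100.1] row tx -0.059 ty -0.008 tz -0.212
87 [-123.7   36.5] [-144.2 -106.5] row tx -0.048 ty -0.007 tz -0.215
90 [-124.8   30. ] [-145.3 -113. ] row tx -0.037 ty -0.005 tz -0.217
```

Call:
{"api": "drive_tool", "payload": {"targets": [{"tx": -0.12, "ty": -0.016, "tz": 0.012, "wx": 0, "wy": 0, "wz": 0, "claw": 0.1}, {"tx": -0.24, "ty": -0.032, "tz": 0.02, "wx": 0, "wy": 0, "wz": 0, "claw": 0.1}, {"tx": -0.24, "ty": -0.032, "tz": 0.005, "wx": 0, "wy": 0, "wz": 0, "claw": 0.1}, {"tx": -0.24, "ty": -0.032, "tz": -0.005, "wx": 0, "wy": 0, "wz": 0, "claw": 0.1}, {"tx": -0.24, "ty": -0.032, "tz": -0.02, "wx": 0, "wy": 0, "wz": 0, "claw": 0.1}, {"tx": -0.24, "ty": -0.032, "tz": -0.03, "wx": 0, "wy": 0, "wz": 0, "claw": 0.1}, {"tx": -0.1, "ty": -0.015, "tz": -0.015, "wx": 0, "wy": 0, "wz": 0, "claw": 0.1}, {"tx": 0, "ty": 0, "tz": 0, "wx": 0, "wy": 0, "wz": 0, "claw": 0.1}]}}

```text
clock: 7.45
tool_pos: [0.6274, -0.1597, 0.1544]
eef_rot: [0.998, 0.068, -0.001, 0.0]
contact_force: [-0.7, -0.8, -0.4]
opening: 0.634
finger_force: 8.0
```

```bash
python3 - <<'E'
from h import *
s=snap('scene','s5.png'); a=s['image'][175:315,250:400]; cv2.imwrite('pics/c5.png',cv2.resize(a,None,fx=4,fy=4,interpolation=cv2.INTER_CUBIC))
E
```

```text
(no output)
```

View pics/c5.png

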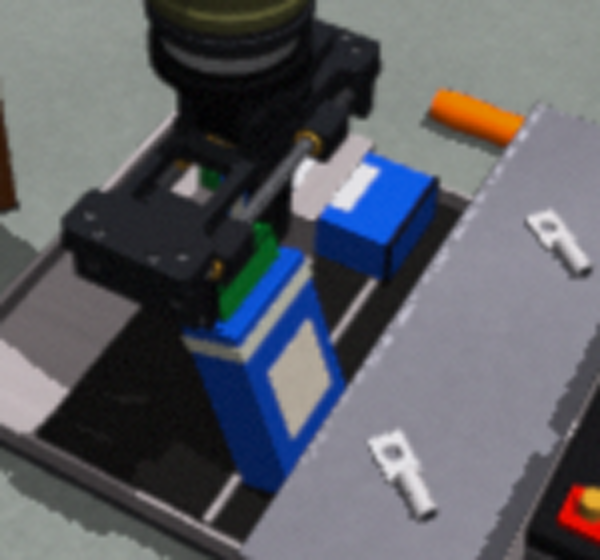

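The crop shows the cell leaning about 18°, held at its cap, with its foot (crop (250,480)) at the stop bar. Continuing along the arc.

Call:
{"api": "drive_tool", "payload": {"targets": [{"tx": -0.23, "ty": -0.032, "tz": -0.05, "wx": 0, "wy": 0, "wz": 0, "claw": 0.1}, {"tx": -0.23, "ty": -0.031, "tz": -0.06, "wx": 0, "wy": 0, "wz": 0, "claw": 0.1}, {"tx": -0.22, "ty": -0.031, "tz": -0.075, "wx": 0, "wy": 0, "wz": 0, "claw": 0.1}, {"tx": -0.21, "ty": -0.029, "tz": -0.085, "wx": 0, "wy": 0, "wz": 0, "claw": 0.1}, {"tx": -0.205, "ty": -0.028, "tz": -0.097, "wx": 0, "wy": 0, "wz": 0, "claw": 0.1}, {"tx": -0.2, "ty": -0.027, "tz": -0.11, "wx": 0, "wy": 0, "wz": 0, "claw": 0.1}, {"tx": -0.19, "ty": -0.026, "tz": -0.12, "wx": 0, "wy": 0, "wz": 0, "claw": 0.1}, {"tx": -0.185, "ty": -0.025, "tz": -0.13, "wx": 0, "wy": 0, "wz": 0, "claw": 0.1}]}}

```text
clock: 8.3
tool_pos: [0.5771, -0.1665, 0.1324]
eef_rot: [0.998, 0.068, -0.001, -0.0]
contact_force: [-2.8, -0.6, 1.8]
opening: 0.632
finger_force: 8.0
```

Call:
{"api": "drive_tool", "payload": {"targets": [{"tx": -0.175, "ty": -0.024, "tz": -0.14, "wx": 0, "wy": 0, "wz": 0, "claw": 0.1}, {"tx": -0.165, "ty": -0.023, "tz": -0.15, "wx": 0, "wy": 0, "wz": 0, "claw": 0.1}, {"tx": -0.155, "ty": -0.021, "tz": -0.16, "wx": 0, "wy": 0, "wz": 0, "claw": 0.1}, {"tx": -0.145, "ty": -0.02, "tz": -0.17, "wx": 0, "wy": 0, "wz": 0, "claw": 0.1}, {"tx": -0.13, "ty": -0.018, "tz": -0.178, "wx": 0, "wy": 0, "wz": 0, "claw": 0.1}, {"tx": -0.12, "ty": -0.016, "tz": -0.186, "wx": 0, "wy": 0, "wz": 0, "claw": 0.1}, {"tx": 0, "ty": 0, "tz": 0, "wx": 0, "wy": 0, "wz": 0, "claw": 0.1}, {"tx": 0, "ty": 0, "tz": 0, "wx": 0, "wy": 0, "wz": 0, "claw": 0.1}]}}

```text
clock: 9.1
tool_pos: [0.5512, -0.1699, 0.1028]
eef_rot: [0.998, 0.068, -0.0, -0.0]
contact_force: [-3.3, -0.2, -1.1]
opening: 0.635
finger_force: 8.0
```

```bash
python3 - <<'E'
from h import *
s=snap('scene','s6.png'); a=s['image'][175:315,250:400]; cv2.imwrite('pics/c6.png',cv2.resize(a,None,fx=4,fy=4,interpolation=cv2.INTER_CUBIC))
E
```

```text
(no output)
```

View pics/c6.png

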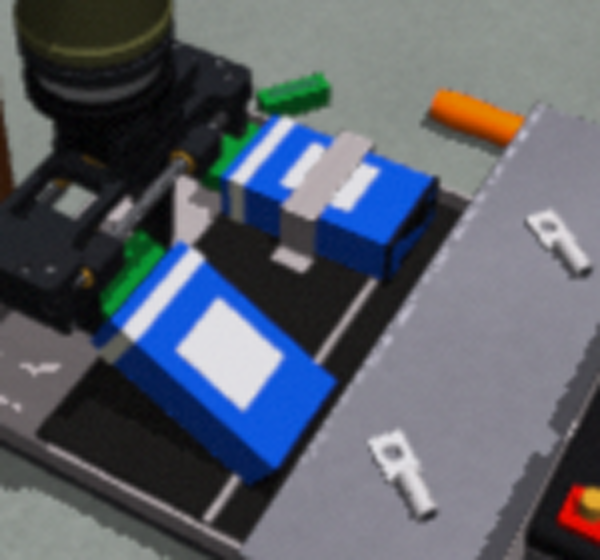

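The crop shows the cell at about 60° lean, square, its foot still at the bar ((260,470)). Easing it down the rest.

Call:
{"api": "drive_tool", "payload": {"targets": [{"tx": -0.1, "ty": -0.014, "tz": -0.19, "wx": 0, "wy": 0, "wz": 0, "claw": 0.1}, {"tx": -0.115, "ty": -0.016, "tz": -0.186, "wx": 0, "wy": 0, "wz": 0, "claw": 0.1}, {"tx": -0.11, "ty": -0.015, "tz": -0.19, "wx": 0, "wy": 0, "wz": 0, "claw": 0.1}, {"tx": -0.1, "ty": -0.014, "tz": -0.195, "wx": 0, "wy": 0, "wz": 0, "claw": 0.1}, {"tx": -0.09, "ty": -0.012, "tz": -0.2, "wx": 0, "wy": 0, "wz": 0, "claw": 0.1}, {"tx": -0.08, "ty": -0.011, "tz": -0.204, "wx": 0, "wy": 0, "wz": 0, "claw": 0.1}, {"tx": -0.035, "ty": -0.005, "tz": -0.104, "wx": 0, "wy": 0, "wz": 0, "claw": 0.1}, {"tx": -0.035, "ty": -0.005, "tz": -0.104, "wx": 0, "wy": 0, "wz": 0, "claw": 0.1}]}}

```text
clock: 9.95
tool_pos: [0.5315, -0.1727, 0.0617]
eef_rot: [0.998, 0.068, -0.0, -0.0]
contact_force: [-0.3, 0.2, -2.0]
opening: 0.635
finger_force: 8.0
```

Call:
{"api": "drive_tool", "payload": {"targets": [{"tx": -0.03, "ty": -0.004, "tz": -0.106, "wx": 0, "wy": 0, "wz": 0, "claw": 0.1}, {"tx": -0.03, "ty": -0.004, "tz": -0.106, "wx": 0, "wy": 0, "wz": 0, "claw": 0.1}, {"tx": -0.024, "ty": -0.003, "tz": -0.08, "wx": 0, "wy": 0, "wz": 0, "claw": 0.1}, {"tx": -0.02, "ty": -0.003, "tz": -0.07, "wx": 0, "wy": 0, "wz": 0, "claw": 0.1}, {"tx": -0.015, "ty": -0.002, "tz": -0.06, "wx": 0, "wy": 0, "wz": 0, "claw": 0.1}, {"tx": -0.01, "ty": 0, "tz": -0.05, "wx": 0, "wy": 0, "wz": 0, "claw": 0.1}, {"tx": 0, "ty": 0, "tz": 0, "wx": 0, "wy": 0, "wz": 0, "claw": 0.1}, {"tx": 0, "ty": 0, "tz": 0, "wx": 0, "wy": 0, "wz": 0, "claw": 0.1}]}}

```text
clock: 10.75
tool_pos: [0.5278, -0.1733, 0.0479]
eef_rot: [0.998, 0.068, 0.0, 0.0]
contact_force: [-0.3, 0.7, -2.7]
opening: 0.636
finger_force: 8.0
```

```bash
cat > m.py <<'E'
from h import *
s=snap('scene','s7.png');P=cloud(s)
o=np.array([.639,-.083,.04]);c,d=np.cos(np.radians(7.8)),np.sin(np.radians(7.8));R=np.array([[c,d,0],[-d,c,0],[0,0,1]])
L=((P-o)@R.T*1000);im=s['image'].astype(int)
m=(im[...,0]>150)&(im[...,1]<130)&(L[...,1]<20)&(L[...,1]>-125)&(L[...,2]>35)&(L[...,2]<130)&(abs(L[...,0]+60)<90)
q=L[m];A=np.c_[q[:,:2],np.ones(len(q))];k=np.linalg.lstsq(A,q[:,2],rcond=None)[0]
print(len(q),'slopes deg x,y',np.degrees(np.arctan(k[:2])).round(2),q.min(0).round(),q.max(0).round(),'z at x=-115,-5:',(k@[-115,-74,1]).round(1),(k@[-5,-74,1]).round(1))
st=r.get_state();print((R@(st['tool_pos']-o)*1000).round(1),st['contact_force'].round(2))
E
python3 m.py
```

```text
797 slopes deg x,y [-3.17  0.15] [-108. -110.   45.] [ 14. -39.  56.] z at x=-115,-5: 55.1 49.0
[-122.4  -74.3    7.9] [-0.16 -0.09 -1.94]
```

Call:
{"api": "drive_tool", "payload": {"targets": [{"tx": -0.006, "ty": 0, "tz": -0.03, "wx": 0, "wy": 0, "wz": 0, "claw": 0.1}, {"tx": -0.006, "ty": 0, "tz": -0.03, "wx": 0, "wy": 0, "wz": 0, "claw": 0.1}, {"tx": -0.006, "ty": -0.002, "tz": -0.03, "wx": 0, "wy": 0, "wz": 0, "claw": 0.1}, {"tx": -0.006, "ty": 0, "tz": -0.03, "wx": 0, "wy": 0, "wz": 0, "claw": 0.1}, {"tx": -0.003, "ty": 0, "tz": -0.03, "wx": 0, "wy": 0, "wz": 0, "claw": 0.1}, {"tx": 0, "ty": 0, "tz": -0.03, "wx": 0, "wy": 0, "wz": 0, "claw": 0.1}, {"tx": 0, "ty": 0, "tz": -0.03, "wx": 0, "wy": 0, "wz": 0, "claw": 0.1}, {"tx": 0, "ty": 0, "tz": 0, "wx": 0, "wy": 0, "wz": 0, "claw": 0.1}]}}

```text
clock: 11.6
tool_pos: [0.5265, -0.1734, 0.0414]
eef_rot: [0.998, 0.068, -0.0, 0.0]
contact_force: [-1.4, -0.4, -2.0]
opening: 0.634
finger_force: 8.0
```

```bash
python3 m.py
```

```text
777 slopes deg x,y [-0.11  0.17] [-109. -110.   45.] [ 11. -39.  52.] z at x=-115,-5: 48.8 48.6
[-123.7  -74.3    1.4] [-1.03 -1.07 -3.05]
```

Call:
{"api": "drive_tool", "payload": {"targets": [{"tx": 0, "ty": 0, "tz": -0.02, "wx": 0, "wy": 0, "wz": 0, "claw": 0.1}, {"tx": 0, "ty": 0, "tz": -0.02, "wx": 0, "wy": 0, "wz": 0, "claw": 0.1}, {"tx": 0, "ty": 0, "tz": -0.01, "wx": 0, "wy": 0, "wz": 0, "claw": 0.1}, {"tx": 0, "ty": 0, "tz": 0, "wx": 0, "wy": 0, "wz": 0, "claw": 0.1}, {"tx": 0, "ty": 0, "tz": 0, "wx": 0, "wy": 0, "wz": 0, "claw": 0.1}, {"tx": 0, "ty": 0, "tz": 0, "wx": 0, "wy": 0, "wz": 0, "claw": 0.1}, {"tx": 0, "ty": 0, "tz": 0, "wx": 0, "wy": 0, "wz": 0, "claw": 0.1}, {"tx": 0, "ty": 0, "tz": 0, "wx": 0, "wy": 0, "wz": 0, "claw": 0.1}], "force": 3}}

```text
clock: 12.45
tool_pos: [0.5271, -0.1733, 0.0402]
eef_rot: [0.998, 0.068, 0.0, 0.0]
contact_force: [-1.7, 0.3, 3.6]
opening: 0.639
finger_force: 3.0
```

```bash
python3 m.py
```

```text
767 slopes deg x,y [-0.02 -0.03] [-109. -111.   45.] [ 11. -39.  52.] z at x=-115,-5: 48.5 48.5
[-1.231e+02 -7.430e+01  1.000e-01] [-1.22 -0.23  4.08]
```

Flat (slope ≈0°, top 48.5 mm). Release and lift clear.

Call:
{"api": "drive_tool", "payload": {"targets": [{"tx": 0, "ty": 0, "tz": 0, "wx": 0, "wy": 0, "wz": 0, "claw": 0.35}, {"tx": 0, "ty": 0, "tz": 0, "wx": 0, "wy": 0, "wz": 0, "claw": 0.45}, {"tx": 0, "ty": 0, "tz": 0, "wx": 0, "wy": 0, "wz": 0, "claw": 0.5}, {"tx": 0, "ty": 0, "tz": 0, "wx": 0, "wy": 0, "wz": 0, "claw": 0.5}, {"tx": 0, "ty": 0, "tz": 0.2, "wx": 0, "wy": 0, "wz": 0, "claw": 0.5}, {"tx": 0, "ty": 0, "tz": 0.5, "wx": 0, "wy": 0, "wz": 0, "claw": 0.5}, {"tx": 0, "ty": 0, "tz": 1, "wx": 0, "wy": 0, "wz": 0, "claw": 0.5}, {"tx": 0, "ty": 0, "tz": 1, "wx": 0, "wy": 0, "wz": 0, "claw": 0.5}]}}

```text
clock: 13.3
tool_pos: [0.5265, -0.1732, 0.122]
eef_rot: [0.998, 0.068, -0.0, -0.0]
contact_force: [0.9, 0.5, -0.5]
opening: 0.747
finger_force: 0.0
```

```bash
python3 m.py
```

```text
770 slopes deg x,y [ 0.02 -0.03] [-109. -111.   44.] [ 11. -40.  52.] z at x=-115,-5: 48.4 48.5
[-120.8  -75.4   86.7] [ 0.42 -0.06  2.51]
```

Call:
{"api": "drive_tool", "payload": {"targets": [{"tx": -0.5, "ty": 0.3, "tz": 0, "wx": 0, "wy": 0, "wz": 0, "claw": -1}, {"tx": -0.7, "ty": 0.42, "tz": 0, "wx": 0, "wy": 0, "wz": 0, "claw": -1}, {"tx": -0.8, "ty": 0.5, "tz": 0, "wx": 0, "wy": 0, "wz": 0, "claw": -1}, {"tx": -0.8, "ty": 0.5, "tz": 0, "wx": 0, "wy": 0, "wz": 0, "claw": -1}, {"tx": -0.6, "ty": 0.32, "tz": 0, "wx": 0, "wy": 0, "wz": 0, "claw": -1}, {"tx": 0, "ty": 0, "tz": 0, "wx": 0, "wy": 0, "wz": 0, "claw": -1}, {"tx": 0, "ty": 0, "tz": 0, "wx": 0, "wy": 0, "wz": 0, "claw": -1}, {"tx": 0, "ty": 0, "tz": 0, "wx": 0, "wy": 0, "wz": 0, "claw": -1}]}}

```text
clock: 14.15
tool_pos: [0.4268, -0.1128, 0.1213]
eef_rot: [0.998, 0.068, 0.001, 0.0]
contact_force: [0.6, -0.5, 0.0]
opening: 0.048
finger_force: 0.0
```

```bash
python3 - <<'E'
from h import *
s=snap('scene'); a=s['image'][130:290,190:360]; cv2.imwrite('pics/c8.png',cv2.resize(a,None,fx=3.5,fy=3.5,interpolation=cv2.INTER_CUBIC))
E
```

```text
(no output)
```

View pics/c8.png

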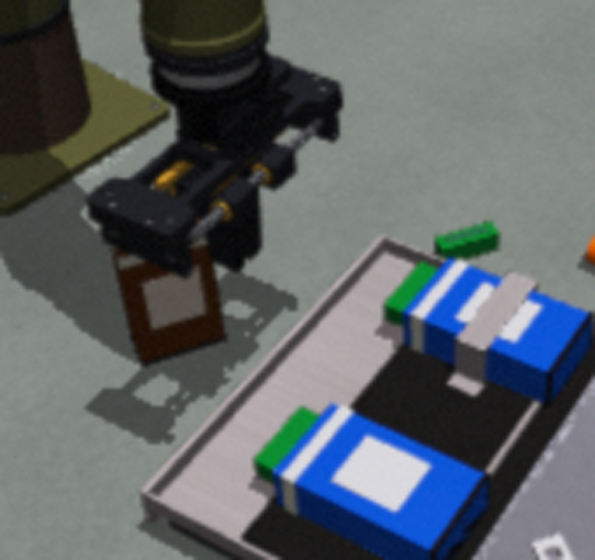

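The crop shows the cell flat and square beside the stowed one, with the closed fingers (crop (240,260)) above, before the flange and clear of the brown cell. Descending.

Call:
{"api": "drive_tool", "payload": {"targets": [{"tx": -0.1, "ty": -0.01, "tz": -0.4, "wx": 0, "wy": 0, "wz": 0, "claw": -1}, {"tx": 0, "ty": 0, "tz": -0.6, "wx": 0, "wy": 0, "wz": 0, "claw": -1}, {"tx": 0, "ty": 0, "tz": -0.7, "wx": 0, "wy": 0, "wz": 0, "claw": -1}, {"tx": 0, "ty": 0, "tz": -0.7, "wx": 0, "wy": 0, "wz": 0, "claw": -1}, {"tx": 0, "ty": 0, "tz": -0.7, "wx": 0, "wy": 0, "wz": 0, "claw": -1}, {"tx": 0, "ty": 0, "tz": -0.5, "wx": 0, "wy": 0, "wz": 0, "claw": -1}, {"tx": 0, "ty": 0, "tz": 0, "wx": 0, "wy": 0, "wz": 0, "claw": -1}, {"tx": 0, "ty": 0, "tz": 0, "wx": 0, "wy": 0, "wz": 0, "claw": -1}]}}

```text
clock: 15.0
tool_pos: [0.4253, -0.1136, 0.0201]
eef_rot: [0.998, 0.068, -0.002, -0.001]
contact_force: [-0.8, -0.2, 0.7]
opening: 0.002
finger_force: 0.0
```

Call:
{"api": "drive_tool", "payload": {"targets": [{"tx": 0.06, "ty": 0.01, "tz": 0, "wx": 0, "wy": 0, "wz": 0, "claw": -1}, {"tx": 0.06, "ty": 0.01, "tz": 0, "wx": 0, "wy": 0, "wz": 0, "claw": -1}, {"tx": 0.06, "ty": 0.01, "tz": 0, "wx": 0, "wy": 0, "wz": 0, "claw": -1}, {"tx": 0.06, "ty": 0.01, "tz": 0, "wx": 0, "wy": 0, "wz": 0, "claw": -1}, {"tx": 0.06, "ty": 0.01, "tz": 0, "wx": 0, "wy": 0, "wz": 0, "claw": -1}, {"tx": 0.06, "ty": 0.01, "tz": 0, "wx": 0, "wy": 0, "wz": 0, "claw": -1}, {"tx": 0.06, "ty": 0.01, "tz": 0, "wx": 0, "wy": 0, "wz": 0, "claw": -1}, {"tx": 0.06, "ty": 0.01, "tz": 0, "wx": 0, "wy": 0, "wz": 0, "claw": -1}]}}

```text
clock: 15.8
tool_pos: [0.4375, -0.1112, 0.0201]
eef_rot: [0.998, 0.068, -0.004, -0.001]
contact_force: [-3.5, -1.8, 3.2]
opening: 0.003
finger_force: 2.2
```

Call:
{"api": "drive_tool", "payload": {"targets": [{"tx": 0.1, "ty": 0.014, "tz": 0, "wx": 0, "wy": 0, "wz": 0, "claw": -1}, {"tx": 0.15, "ty": 0.02, "tz": 0, "wx": 0, "wy": 0, "wz": 0, "claw": -1}, {"tx": 0.2, "ty": 0.027, "tz": 0, "wx": 0, "wy": 0, "wz": 0, "claw": -1}, {"tx": 0.25, "ty": 0.034, "tz": 0, "wx": 0, "wy": 0, "wz": 0, "claw": -1}, {"tx": 0.25, "ty": 0.034, "tz": 0, "wx": 0, "wy": 0, "wz": 0, "claw": -1}, {"tx": 0.25, "ty": 0.034, "tz": 0, "wx": 0, "wy": 0, "wz": 0, "claw": -1}, {"tx": 0.25, "ty": 0.034, "tz": 0, "wx": 0, "wy": 0, "wz": 0, "claw": -1}, {"tx": 0.25, "ty": 0.034, "tz": 0, "wx": 0, "wy": 0, "wz": 0, "claw": -1}]}}

```text
clock: 16.6
tool_pos: [0.4904, -0.1038, 0.0201]
eef_rot: [0.998, 0.068, -0.003, -0.001]
contact_force: [-5.2, -0.2, 2.3]
opening: 0.007
finger_force: 2.4
```

Call:
{"api": "drive_tool", "payload": {"targets": [{"tx": 0.25, "ty": 0.034, "tz": 0, "wx": 0, "wy": 0, "wz": 0, "claw": -1}, {"tx": 0.25, "ty": 0.034, "tz": 0, "wx": 0, "wy": 0, "wz": 0, "claw": -1}, {"tx": 0.25, "ty": 0.034, "tz": 0, "wx": 0, "wy": 0, "wz": 0, "claw": -1}, {"tx": 0.25, "ty": 0.034, "tz": 0, "wx": 0, "wy": 0, "wz": 0, "claw": -1}, {"tx": 0.25, "ty": 0.034, "tz": 0, "wx": 0, "wy": 0, "wz": 0, "claw": -1}, {"tx": 0.2, "ty": 0.027, "tz": 0, "wx": 0, "wy": 0, "wz": 0, "claw": -1}, {"tx": 0.1, "ty": 0.014, "tz": 0, "wx": 0, "wy": 0, "wz": 0, "claw": -1}, {"tx": 0, "ty": 0, "tz": 0, "wx": 0, "wy": 0, "wz": 0, "claw": -1}]}}

```text
clock: 17.4
tool_pos: [0.5384, -0.0971, 0.0202]
eef_rot: [0.998, 0.068, -0.001, -0.001]
contact_force: [-0.4, 0.2, -0.0]
opening: 0.003
finger_force: 0.4
```

```bash
sed -i 's/(L\[...,2\]>35)/(L[...,2]>40)/; s/abs(L\[...,0\]+60)<90/abs(L[...,0]+10)<120/' m.py; python3 m.py; python3 -c "
from h import *
print(r.get_state()['q'].round(2))"
```

```text
294 slopes deg x,y [ 7.11 -1.75] [  -3. -124.   45.] [ 49. -40.  85.] z at x=-115,-5: 32.3 46.0
[-101.6   -0.5  -19.8] [-0.65 -0.53  0.06]
[ 0.19  0.9  -0.16  1.93  0.37  0.34 -1.69]
```

Call:
{"api": "drive_tool", "payload": {"targets": [{"tx": 0, "ty": 0, "tz": 0, "wx": 0.019, "wy": -0.137, "wz": 0, "claw": -1}, {"tx": 0, "ty": 0, "tz": 0, "wx": 0.019, "wy": -0.137, "wz": 0, "claw": -1}, {"tx": 0, "ty": 0, "tz": 0, "wx": 0.019, "wy": -0.137, "wz": 0, "claw": -1}, {"tx": 0, "ty": 0, "tz": 0, "wx": 0, "wy": 0, "wz": 0, "claw": -1}, {"tx": 0.1, "ty": 0.014, "tz": 0, "wx": 0, "wy": 0, "wz": 0, "claw": -1}, {"tx": 0.1, "ty": 0.014, "tz": 0, "wx": 0, "wy": 0, "wz": 0, "claw": -1}, {"tx": 0.1, "ty": 0.014, "tz": 0, "wx": 0, "wy": 0, "wz": 0, "claw": -1}, {"tx": 0.1, "ty": 0.014, "tz": 0, "wx": 0, "wy": 0, "wz": 0, "claw": -1}]}}

```text
clock: 18.25
tool_pos: [0.5619, -0.1083, 0.0319]
eef_rot: [0.994, 0.066, 0.083, 0.003]
contact_force: [-5.1, -1.2, 5.8]
opening: 0.01
finger_force: 3.4
```

```bash
python3 - <<'E'
from h import *
s=snap('scene'); a=s['image'][110:300,200:400]; cv2.imwrite('pics/c9.png',cv2.resize(a,None,fx=3,fy=3,interpolation=cv2.INTER_CUBIC))
E
```

```text
(no output)
```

View pics/c9.png

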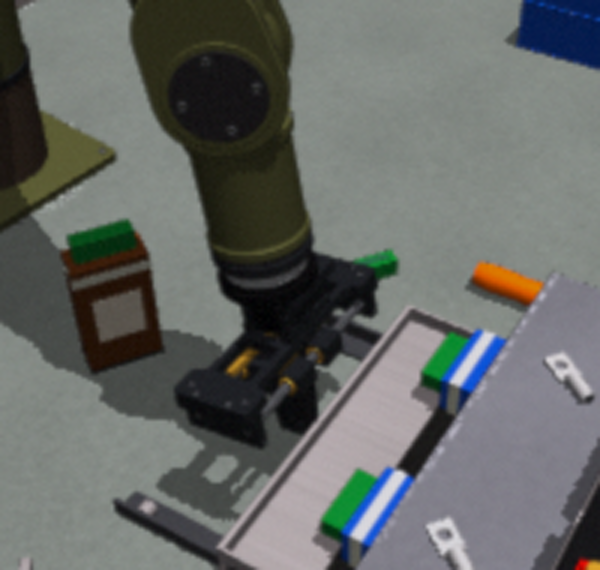

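The crop shows the fingers at the flange's middle (crop (300,400)) and both cells half under the ledge. The tilt is limited here by joint 6, so I'll back off, undo some of the tilt and go lower.

Call:
{"api": "drive_tool", "payload": {"targets": [{"tx": -0.2, "ty": -0.027, "tz": 0, "wx": 0, "wy": 0, "wz": 0, "claw": -1}, {"tx": -0.2, "ty": -0.027, "tz": 0, "wx": -0.01, "wy": 0.08, "wz": 0, "claw": -1}, {"tx": -0.2, "ty": -0.027, "tz": 0, "wx": -0.01, "wy": 0.08, "wz": 0, "claw": -1}, {"tx": 0, "ty": 0, "tz": 0, "wx": -0.01, "wy": 0.08, "wz": 0, "claw": -1}, {"tx": 0, "ty": 0, "tz": 0, "wx": 0, "wy": 0, "wz": 0, "claw": -1}, {"tx": 0, "ty": 0, "tz": 0, "wx": 0, "wy": 0, "wz": 0, "claw": -1}, {"tx": 0, "ty": 0, "tz": 0, "wx": 0, "wy": 0, "wz": 0, "claw": -1}, {"tx": 0, "ty": 0, "tz": 0, "wx": 0, "wy": 0, "wz": 0, "claw": -1}]}}

```text
clock: 19.1
tool_pos: [0.5426, -0.1103, 0.0315]
eef_rot: [0.997, 0.068, -0.044, 0.01]
contact_force: [-0.1, -0.0, -0.2]
opening: 0.006
finger_force: 0.0
```

```bash
cat > st.py <<'E'
from h import *
from scipy.spatial.transform import Rotation as Q
o=np.array([.639,-.083,.04]);c,d=np.cos(np.radians(7.8)),np.sin(np.radians(7.8));R=np.array([[c,d,0],[-d,c,0],[0,0,1]])
s=r.get_state();z=Q.from_quat(s['eef_rot']).as_matrix();zt=R@z[:,2]
print('q',s['q'].round(3),'tool',(R@(s['tool_pos']-o)*1000).round(1),'tips',(R@(s['tool_pos']-o)*1000-22.5*zt).round(1),'zt',zt.round(3),'pitch',np.degrees(np.arctan2(zt[0],-zt[2])).round(1),'F',s['contact_force'].round(1))
im=snap('scene');P=cloud(im)
L=((P-o)@R.T*1000);m=(L[...,2]>-5)&(L[...,2]<22)&(abs(L[...,1]+100)<30)&(L[...,0]<60)&(L[...,0]>-230)&(im['image'].min(2)>90)
q=L[m];h=q[q[:,2]>11];print('rim',len(h),np.percentile(h[:,0],[5,50,95]).round(1) if len(h) else '')
E
python3 st.py
```

```text
q [ 0.354  0.938 -0.453  1.816  0.684  0.647 -1.971] tool [-99.2 -13.9  -8.5] tips [-97.3 -13.6  13.9] zt [-0.088 -0.013 -0.996] pitch -5.1 F [-0.1 -0.  -0.2]
rim 62 [-70.7 -67.6 -65.3]
```

Call:
{"api": "drive_tool", "payload": {"targets": [{"tx": -0.015, "ty": 0.11, "tz": -0.09, "wx": 0.003, "wy": -0.02, "wz": 0, "claw": -1}, {"tx": -0.015, "ty": 0.11, "tz": -0.09, "wx": 0.003, "wy": -0.02, "wz": 0, "claw": -1}, {"tx": -0.015, "ty": 0.11, "tz": -0.09, "wx": 0.003, "wy": -0.02, "wz": 0, "claw": -1}, {"tx": -0.015, "ty": 0.11, "tz": -0.09, "wx": 0.003, "wy": -0.02, "wz": 0, "claw": -1}, {"tx": 0.12, "ty": 0.016, "tz": 0, "wx": 0, "wy": 0, "wz": 0, "claw": -1}, {"tx": 0.12, "ty": 0.016, "tz": 0, "wx": 0, "wy": 0, "wz": 0, "claw": -1}, {"tx": 0.12, "ty": 0.016, "tz": 0, "wx": 0, "wy": 0, "wz": 0, "claw": -1}, {"tx": 0.12, "ty": 0.016, "tz": 0, "wx": 0, "wy": 0, "wz": 0, "claw": -1}]}}

```text
clock: 19.95
tool_pos: [0.5561, -0.0953, 0.0208]
eef_rot: [0.998, 0.067, -0.002, 0.006]
contact_force: [-3.0, 0.4, 3.8]
opening: 0.003
finger_force: 2.1
```

```bash
python3 st.py
```

```text
q [ 0.314  0.934 -0.403  1.871  0.753  0.5   -2.059] tool [-83.8  -1.  -19.2] tips [-83.7  -0.7   3.3] zt [-0.004 -0.012 -1.   ] pitch -0.2 F [-3.   0.4  3.8]
rim 56 [-70.5 -67.4 -65.4]
```

Call:
{"api": "drive_tool", "payload": {"targets": [{"tx": 0.1, "ty": 0.014, "tz": 0, "wx": 0, "wy": 0, "wz": 0, "claw": -1}, {"tx": 0.2, "ty": 0.027, "tz": 0, "wx": 0, "wy": 0, "wz": 0, "claw": -1}, {"tx": 0.3, "ty": 0.041, "tz": 0, "wx": 0, "wy": 0, "wz": 0, "claw": -1}, {"tx": 0.35, "ty": 0.048, "tz": 0, "wx": 0, "wy": 0, "wz": 0, "claw": -1}, {"tx": 0.35, "ty": 0.048, "tz": 0, "wx": 0, "wy": 0, "wz": 0, "claw": -1}, {"tx": 0.35, "ty": 0.048, "tz": 0, "wx": 0, "wy": 0, "wz": 0, "claw": -1}, {"tx": 0.3, "ty": 0.041, "tz": 0, "wx": 0, "wy": 0, "wz": 0, "claw": -1}, {"tx": 0.15, "ty": 0.02, "tz": 0, "wx": 0, "wy": 0, "wz": 0, "claw": -1}]}}

```text
clock: 20.8
tool_pos: [0.6193, -0.0865, 0.0204]
eef_rot: [0.998, 0.067, -0.002, 0.006]
contact_force: [-4.0, -0.5, 1.7]
opening: 0.007
finger_force: 2.1
```

Call:
{"api": "drive_tool", "payload": {"targets": [{"tx": -0.2, "ty": -0.027, "tz": 0, "wx": 0, "wy": 0, "wz": 0, "claw": -1}, {"tx": -0.1, "ty": -0.014, "tz": 0, "wx": 0.006, "wy": -0.04, "wz": 0, "claw": -1}, {"tx": 0, "ty": 0, "tz": 0, "wx": 0.006, "wy": -0.04, "wz": 0, "claw": -1}, {"tx": 0, "ty": 0, "tz": 0, "wx": 0.006, "wy": -0.04, "wz": 0, "claw": -1}, {"tx": 0, "ty": 0, "tz": 0, "wx": 0.006, "wy": -0.04, "wz": 0, "claw": -1}, {"tx": 0, "ty": 0, "tz": 0, "wx": 0.006, "wy": -0.04, "wz": 0, "claw": -1}, {"tx": 0, "ty": 0, "tz": 0, "wx": 0.006, "wy": -0.04, "wz": 0, "claw": -1}, {"tx": 0, "ty": 0, "tz": 0, "wx": 0, "wy": 0, "wz": 0, "claw": -1}]}}

```text
clock: 21.6
tool_pos: [0.6106, -0.0881, 0.0215]
eef_rot: [0.99, 0.067, 0.123, -0.003]
contact_force: [-0.1, 0.3, -0.0]
opening: 0.006
finger_force: 0.0
```

```bash
python3 st.py
```

```text
q [ 0.169  0.909 -0.124  1.97   1.119  0.055 -2.442] tool [-28.8  -1.2 -18.5] tips [-34.3  -1.    3.3] zt [ 0.243 -0.01  -0.97 ] pitch 14.1 F [-0.1  0.3 -0. ]
rim 63 [-5.8 -2.7 -0.6]
```

Call:
{"api": "drive_tool", "payload": {"targets": [{"tx": 0.2, "ty": 0.027, "tz": 0, "wx": 0, "wy": 0, "wz": 0, "claw": -1}, {"tx": 0.2, "ty": 0.027, "tz": 0, "wx": 0, "wy": 0, "wz": 0, "claw": -1}, {"tx": 0.15, "ty": 0.02, "tz": 0, "wx": 0.001, "wy": -0.008, "wz": 0, "claw": -1}, {"tx": 0.12, "ty": 0.016, "tz": 0, "wx": 0.001, "wy": -0.008, "wz": 0, "claw": -1}, {"tx": 0.12, "ty": 0.016, "tz": 0, "wx": 0.001, "wy": -0.008, "wz": 0, "claw": -1}, {"tx": 0.12, "ty": 0.016, "tz": 0, "wx": 0.001, "wy": -0.008, "wz": 0, "claw": -1}, {"tx": 0.12, "ty": 0.016, "tz": 0, "wx": 0.001, "wy": -0.008, "wz": 0, "claw": -1}, {"tx": 0.12, "ty": 0.016, "tz": 0, "wx": 0, "wy": 0, "wz": 0, "claw": -1}]}}

```text
clock: 22.45
tool_pos: [0.6449, -0.0841, 0.0209]
eef_rot: [0.988, 0.067, 0.143, -0.004]
contact_force: [-4.7, 0.1, 3.4]
opening: 0.007
finger_force: 2.3
```

```bash
python3 st.py
```

```text
q [ 0.183  0.929 -0.165  1.909  1.236  0.081 -2.558] tool [  5.7  -1.9 -19.1] tips [-0.6 -1.6  2.4] zt [ 0.283 -0.012 -0.959] pitch 16.4 F [-4.7  0.1  3.4]
rim 66 [11.6 14.4 16.9]
```

Call:
{"api": "drive_tool", "payload": {"targets": [{"tx": 0.1, "ty": 0.014, "tz": 0, "wx": 0, "wy": 0, "wz": 0, "claw": -1}, {"tx": 0.1, "ty": 0.014, "tz": 0, "wx": 0, "wy": 0, "wz": 0, "claw": -1}, {"tx": 0.1, "ty": 0.014, "tz": 0, "wx": 0, "wy": 0, "wz": 0, "claw": -1}, {"tx": 0.08, "ty": 0.011, "tz": 0, "wx": 0, "wy": 0, "wz": 0, "claw": -1}, {"tx": 0.06, "ty": 0.008, "tz": 0, "wx": 0, "wy": 0, "wz": 0, "claw": -1}, {"tx": 0.04, "ty": 0.005, "tz": 0, "wx": 0, "wy": 0, "wz": 0, "claw": -1}, {"tx": 0.04, "ty": 0.005, "tz": 0, "wx": 0, "wy": 0, "wz": 0, "claw": -1}, {"tx": 0, "ty": 0, "tz": 0, "wx": 0, "wy": 0, "wz": 0, "claw": -1}]}}

```text
clock: 23.3
tool_pos: [0.6617, -0.0817, 0.0211]
eef_rot: [0.987, 0.066, 0.144, -0.005]
contact_force: [-3.5, -0.5, -0.9]
opening: 0.002
finger_force: 1.6
```

```bash
python3 st.py
```

```text
q [ 0.242  0.947 -0.278  1.857  1.187  0.179 -2.486] tool [ 22.7  -1.8 -18.9] tips [16.3 -1.6  2.7] zt [ 0.284 -0.011 -0.959] pitch 16.5 F [-3.5 -0.5 -0.9]
rim 0
```

Call:
{"api": "drive_tool", "payload": {"targets": [{"tx": 0.02, "ty": 0.003, "tz": 0, "wx": 0, "wy": 0, "wz": 0, "claw": -1}, {"tx": 0.02, "ty": 0.003, "tz": 0, "wx": 0, "wy": 0, "wz": 0, "claw": -1}, {"tx": 0.02, "ty": 0.003, "tz": 0, "wx": 0, "wy": 0, "wz": 0, "claw": -1}, {"tx": 0.02, "ty": 0.003, "tz": 0, "wx": 0, "wy": 0, "wz": 0, "claw": -1}, {"tx": 0.02, "ty": 0.003, "tz": 0, "wx": 0, "wy": 0, "wz": 0, "claw": -1}, {"tx": 0, "ty": 0, "tz": 0, "wx": 0, "wy": 0, "wz": 0, "claw": -1}, {"tx": 0, "ty": 0, "tz": 0, "wx": 0, "wy": 0, "wz": 0, "claw": -1}, {"tx": 0, "ty": 0, "tz": 0, "wx": 0, "wy": 0, "wz": 0, "claw": -1}]}}

```text
clock: 24.15
tool_pos: [0.6639, -0.0815, 0.021]
eef_rot: [0.987, 0.066, 0.143, -0.004]
contact_force: [-6.7, -0.8, -1.1]
opening: 0.008
finger_force: 2.8
```

```bash
python3 st.py
```

```text
q [ 0.249  0.95  -0.293  1.849  1.177  0.194 -2.473] tool [ 24.9  -1.9 -19. ] tips [18.5 -1.6  2.6] zt [ 0.283 -0.011 -0.959] pitch 16.5 F [-6.7 -0.8 -1.1]
rim 0
```

Call:
{"api": "drive_tool", "payload": {"targets": [{"tx": 0.02, "ty": 0.003, "tz": 0, "wx": 0, "wy": 0, "wz": 0, "claw": -1}, {"tx": 0.02, "ty": 0.003, "tz": 0, "wx": 0, "wy": 0, "wz": 0, "claw": -1}, {"tx": 0.02, "ty": 0.003, "tz": 0, "wx": 0, "wy": 0, "wz": 0, "claw": -1}, {"tx": 0.02, "ty": 0.003, "tz": 0, "wx": 0, "wy": 0, "wz": 0, "claw": -1}, {"tx": 0.02, "ty": 0.003, "tz": 0, "wx": 0, "wy": 0, "wz": 0, "claw": -1}, {"tx": 0, "ty": 0, "tz": 0, "wx": 0, "wy": 0, "wz": 0, "claw": -1}, {"tx": 0, "ty": 0, "tz": 0, "wx": 0, "wy": 0, "wz": 0, "claw": -1}, {"tx": 0, "ty": 0, "tz": 0, "wx": 0, "wy": 0, "wz": 0, "claw": -1}]}}

```text
clock: 25.0
tool_pos: [0.6642, -0.0815, 0.0207]
eef_rot: [0.988, 0.066, 0.141, -0.004]
contact_force: [-14.3, -1.2, 6.9]
opening: 0.009
finger_force: 6.7
```

```bash
python3 st.py
```

```text
q [ 0.256  0.952 -0.307  1.844  1.167  0.21  -2.46 ] tool [ 25.1  -1.9 -19.3] tips [18.8 -1.7  2.3] zt [ 0.279 -0.012 -0.96 ] pitch 16.2 F [-14.3  -1.2   6.9]
rim 0
```

The end stop is felt: a 3 mm command moved the tool 0.2 mm and the force rose to 14 N. Backing off.

Call:
{"api": "drive_tool", "payload": {"targets": [{"tx": -0.1, "ty": -0.014, "tz": 0, "wx": 0, "wy": 0, "wz": 0, "claw": -1}, {"tx": -0.2, "ty": -0.027, "tz": 0, "wx": 0, "wy": 0, "wz": 0, "claw": -1}, {"tx": -0.3, "ty": -0.041, "tz": 0, "wx": 0, "wy": 0.03, "wz": 0, "claw": -1}, {"tx": -0.4, "ty": -0.054, "tz": 0, "wx": 0, "wy": 0.05, "wz": 0, "claw": -1}, {"tx": -0.4, "ty": -0.054, "tz": 0.1, "wx": 0, "wy": 0.05, "wz": 0, "claw": -1}, {"tx": -0.4, "ty": -0.054, "tz": 0.3, "wx": 0, "wy": 0.05, "wz": 0, "claw": -1}, {"tx": -0.2, "ty": -0.027, "tz": 0.5, "wx": 0, "wy": 0.05, "wz": 0, "claw": -1}, {"tx": 0, "ty": 0, "tz": 0.5, "wx": 0, "wy": 0, "wz": 0, "claw": -1}]}}

```text
clock: 25.85
tool_pos: [0.611, -0.0889, 0.0649]
eef_rot: [0.998, 0.064, 0.027, -0.013]
contact_force: [0.5, -0.2, 0.6]
opening: 0.007
finger_force: 0.0
```

```bash
python3 st.py; python3 - <<'E'
from h import *
o=np.array([.639,-.083,.04]);c,d=np.cos(np.radians(7.8)),np.sin(np.radians(7.8));R=np.array([[c,d,0],[-d,c,0],[0,0,1]])
for n in('scene','top'):
    a=dict(np.load('/tmp/%s0.npz'%n));b=snap(n,n+'9.png')
    L=(cloud(b)-o)@R.T*1000; g=b['image'].min(2)
    m=(L[...,2]>10)&(L[...,2]<24)&(L[...,0]>-30)&(L[...,0]<44)&(abs(L[...,1])<140)
    print(n,'flange pts',m.sum(),np.percentile(L[m][:,0],[5,50,95]).round(1) if m.any() else '')
    df=np.abs(a['image'].astype(int)-b['image']).max(2)>60
    for nm,p in dict(plug=(.63,-.28,.02),spare=(.455,.118,.02),lug0=(0,0,0)).items():
        if p[0]: 
            T=np.linalg.inv(b['cam_to_world']);q=T[:3,:3]@p+T[:3,3];u=int(b['K'][0,0]*q[0]/-q[2]+b['K'][0,2]);v=int(-b['K'][1,1]*q[1]/-q[2]+b['K'][1,2]);print(nm,(u,v),df[v-12:v+12,u-14:u+14].sum())
    for nm,(u0,u1,v0,v1) in (dict(lugs=(340,405,215,312),wrench=(180,215,290,365),plug=(250,292,330,365),brown=(220,255,180,235),ratchet=(355,382,196,212)) if n=='scene' else dict(lugs=(315,388,128,153),wrench=(408,448,198,236),plug=(399,426,163,182),ratchet=(264,286,146,202),brown=(342,372,246,274))).items(): print(nm,df[v0:v1,u0:u1].sum())
E
```

```text
q [ 0.447  0.943 -0.655  1.739  0.817  0.692 -2.08 ] tool [-28.6  -2.1  24.9] tips [-29.8  -2.6  47.4] zt [ 0.055  0.022 -0.998] pitch 3.2 F [ 0.5 -0.2  0.6]
rim 0 
scene flange pts 0 
plug (274, 323) 0
spare (321, 197) 579
lugs 629
wrench 0
plug 0
brown 0
ratchet 0
top flange pts 62 [28.9 31.5 34.7]
plug (400, 178) 234
spare (292, 223) 0
lugs 19
wrench 1275
plug 8
ratchet 0
brown 0
```

```bash
python3 - <<'E'
from h import *
a=cv2.imread('pics/scene0.png').astype(int);b=cv2.imread('pics/scene9.png').astype(int)
df=np.abs(a-b).max(2)
print((df[226:246,380:400]>40).sum(),(df[281:306,341:362]>40).sum(),r.get_state()['contact_force'].round(1))
workorder.finish_job()
E
```

```text
0 0 [-0.6  0.6 -0.1]
the job is handed in; nothing more can be done
```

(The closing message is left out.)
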